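# Blow the instrument cassette dry at the air station and turn its tag to the tick

### The job

Blow the instrument cassette dry: lift the lever's lock collar, push the lever over towards the bay that holds the cassette until it rests firmly on its stop screw, and keep it pressed there for about four seconds without forcing it. Then let the lever spring back upright with its collar down in the lock, and only after that turn the two-sided tag half a turn, so that its tick instead of its drops faces squarely to the front of the station. Never push the lever towards the other bay, whose light impression tray would fly off, and leave the cassette, the impression tray, the wax pot and the marker where they lie.

Things in the scene. Friction and masses are not known exactly. Their poses are not given: they have to be found in the camera images.
- drying_station: Fixed bench air-drying station, 240 mm (its x) by 344 mm (its y); origin under its centre, at worktop level; x to its back (away from the robot), y to its left, z up. Valve lever in the middle, 45 mm in front of the origin; a grey manifold box (88 mm wide, 94 mm high) at the back carries the tag; left and right a shallow bay with an air bar across its back (up to 73 mm high).
- left_bay (a point): Centre of the floor of the left bay (station +y side); bay 206 x 106 mm inside, lip 16 mm high, floor 14 mm over the worktop.
- right_bay (a point): Centre of the floor of the right bay (station -y side), same size.
- instrument_cassette: Flat perforated steel cassette, 91 x 185 x 28 mm, lying lengthwise (185 mm along the station's x) in one of the two bays; origin under its centre. Its bay is the one to blow.
- impression_tray: Small light metal impression tray, 74 x 80 x 16 mm, lying in the other bay; origin under its middle.
- lever: Steel valve lever: rod 12 mm thick, black end cap 22 mm across, its end 139 mm from the pivot. Origin on the pivot, 68 mm over the worktop; z up along the rod. It swings only in the station's y-z plane, to the left or right bay. A spring returns it upright (1.5 N m per rad: about 6 N at the collar when over). With the collar down it is locked upright (play about 0.03 rad).
- collar_grip (a point): Middle of the black knurled grip of the lock collar, a sleeve round the rod: grip 30 mm across (33 mm at its rims), 33 mm high. 98 mm from the pivot along the rod with the collar down; it rises with the collar and swings with the lever. A cross-pin below it drops into the notch of two arched cheeks (their top 61 mm over the pivot).
- lock_collar (a joint): Travel of the lock collar up the rod, m: 0 down (lever locked), 0.014 fully up, at its stop. From 0.010 up the lever is free to swing. A spring presses it down (4 N when down, 6.5 N when up). Away from upright a released collar rides on the arched cheeks and drops in by itself when the lever comes upright.
- stop_left: Fixed stop screw for the left swing; origin at the middle of its inner rubber tip, 32 mm above the lever's pivot and 17 to 24 mm left of the upright lever's axis (differs each time): the rod meets it at 0.32 to 0.49 rad. Head 18 mm across, 46 mm outward. Firmly: over 5 N on the tip (2 N at the collar beyond the spring). 140 N there (45 N at the collar) is forcing it.
- stop_right: The same for the right swing, mirrored.
- tag (a joint): Turn of the tag about its upright pivot, rad, counterclockwise seen from above: 0 = three raised drops face the station's front (-x), tick to the back; +3.14 or -3.14 = tick squarely to the front. It stops at 3.5 either way; a stiff pivot (0.05 N m) keeps it where it is left.
- tag_top (a point): Middle of the top edge of the tag, on its pivot axis, 88 mm behind the station's origin: upright white plate 108 mm wide, 70 mm high, 6 mm thick, with a rail 10 mm thick and 6 mm high along its top edge; lower edge 122 mm, top edge 193 mm over the worktop. The point's y runs along the width, its x out of the tick face.
- wax_pot: Small round lidded pot, 65 mm across, 29 mm high, a bystander to the right of the station; origin under its centre.
- marker: Pen, 135 mm long, a bystander lying in front of the station; origin under its middle.

How it is judged:
On the way, in this order (a step that is already met when the one before it is completed fails the run):
1. the lever is held against the stop screw on the cassette's side (more than 5 N on the screw) for 3 s (((horizontal distance between instrument_cassette and left_bay below 0.05 m and contact force between stop_left and lever above 5 N) or (horizontal distance between instrument_cassette and right_bay below 0.05 m and contact force between stop_right and lever above 5 N))), for 3 s.
2. the lever is upright again and its collar down in the lock (angle between the z axis of lever and the z axis of drying_station, either way round below 0.06 rad and value of joint lock_collar below 0.003 m), for 0.3 s.
3. the tag shows its tick to the front ((value of joint tag between 2.96 and 3.32 rad or value of joint tag between -3.32 and -2.96 rad)), for 0.2 s.
At the end, for the whole second after the job is handed in: The lever stands upright (within 0.06 rad) with its collar down (within 3 mm) in the lock, the tag is at rest with its tick to the front (half a turn from the start face, within 0.18 rad), and the cassette lies in its bay (all of step 2 and (value of joint tag between 2.96 and 3.32 rad or value of joint tag between -3.32 and -2.96 rad) and velocity of joint tag between -0.05 and 0.05 rad/s and (horizontal distance between instrument_cassette and left_bay below 0.05 m or horizontal distance between instrument_cassette and right_bay below 0.05 m)); the robot touches nothing.
It fails at once if the lever is swung more than 20 mm (at the collar) towards the bay without the cassette ((horizontal distance between instrument_cassette and left_bay below 0.05 m and y of collar_grip in the frame of drying_station below -0.02 m) or (horizontal distance between instrument_cassette and right_bay below 0.05 m and y of collar_grip in the frame of drying_station above 0.02 m)).
It fails at once if the lever is forced against a stop screw (more than 140 N on the screw) (contact force between any of stop_left, stop_right and lever above 140 N).
It fails at once if the cassette or the impression tray is shifted by more than 15 mm (distance of any of instrument_cassette, impression_tray from where it was at the start of the episode above 0.015 m).
It fails at once if the wax pot or the marker is shifted by more than 30 mm (distance of any of wax_pot, marker from where it was at the start of the episode above 0.03 m).
It also fails if it takes over 72 s, if anything falls off the work surface, if the arm or the gripper's body presses on something with over 40 N, if the wrist force passes 120 N, or if a joint passes its speed limit or range.

### The arm

A 6-joint arm with a two-finger parallel gripper is mounted at the origin on a cart in front of the work surface, level with it; the furniture and walls round the work are solid. World frame = base frame: x ahead of the robot, y to its left, z up, the work surface at z = 0. Lengths are in m, angles in rad, forces in N, time in s.
With the tool pointing down it reaches from about 0.35 to 0.775 m from the base axis. Payload 5.5 kg.
Tool frame: the origin (TCP) lies at the very end of the fingers, on their centre line; the grasp point (between the pads) lies 19 mm behind it; z points along the fingers, y is the line along which they close (so a half turn about z gives the same grasp; the last joint's range is limited). The gripper opens to 85 mm and grips with 20 to 120 N. Pads are 22 mm wide; open, the fingers measure 114 mm over their backs; the gripper's body (76 mm by 85 mm) begins 54 mm behind the grasp point. The pads swing forward as they close: fully open they stand 13 mm farther back than shut.
Start: joints at [1.078, 0.313, 0.046, 1.304, 0, 1.431], TCP at [0.199, 0.54, 0.231] pointing down, gripper open.
Joint ranges: [-2.76, 2.76], [-0.86, 1.69], [-1.03, 1.26], [-2.2, 2.34], [-1.47, 1.5], [-3.14, 3.14]. Speed limits (rad/s): [2.57, 2.57, 3.14, 3.14, 3.14, 3.14].

### API

Orientations are given as a unit quaternion [w, x, y, z].
In Python, from workcell import get_state, read_camera, hand_in gives the robot as it stands.
- The arm moves only by the tool send_rows, never from a script. Its argument "increments" is a list of rows, each an object of numbers: "dx", "dy", "dz": the shift along the world's x, y, z in units of 25 mm (1.0 is 25 mm); "roll": the turn about the world's z in units of 8 degrees (1.0 is 8 degrees); "claw": the opening, from -1 (shut) to 1 (fully open). In form: [{"dx": .., "dy": .., "dz": .., "roll": .., "claw": ..}, ...]. A call has exactly 5 rows; each row is the pose to reach, as a shift and turn from the pose commanded when the call began; what a row does not reach only later rows make up. A row lasts 1/8 s, in which the tool goes at most 62.5 mm and 10.7 degrees, less where a joint would pass 70% of its speed; a pose out of reach is approached as far as the arm can. A call with a gripper value outside its range is refused whole. The fingers move at their own pace and stop on an object; "grip_force" is the grip in N (left out, the last holds). Time passes only in rows, so rows that repeat a pose let the fingers close, or fill a call up. It gives the time, the measured TCP pose, the force, the opening and the grip force at its end, in the units of the state.
- get_state(): the state, without advancing time (a new reading comes with each control period).
- read_camera(name): name is "side" or "top" or "wrist"; returns a dict with "image" (400x640x3 uint8, blue, green, red), "fx", "fy", "cx", "cy" (pixels), "world_to_cam" (4x4, takes a point from world to camera coordinates). Camera axes: x right, y up, looking along -z (the intrinsics and any distortion apply to the point x, -y, -z); pixel columns grow to the right and rows downward; lengths in m; the calibration is good to about 2 mm. A picture is of the moment at which its call begins. There is no depth.
- hand_in(): hands the job in; it is judged then, once.
The state is a dict: "clock": time; "joint_pos": joint angles; "qvel": joint speeds; "tau": joint torques, N m; "tcp_pos": TCP position; "orientation": TCP orientation; "wrist_force": force on the tool from outside, world axes, zero at the start; "ft_torque": the same for the moment, N m; "finger_gap": finger opening in m; "grip_force": force on a finger pad.
Only numpy, scipy, OpenCV 4.12 (cv2) and the standard library are available. Lean on these libraries where they do the work, as an engineer would, in place of code of your own. Each camera call takes 0.05 s, during which the arm holds its last target. There are 200 camera calls.

## Working session

There is one attempt and no reset: what is moved stays moved. The work goes in short steps, Python scripts to look and compute and a tool call to move; the robot and the scene stay as the last step left them, time stands still between calls to the robot, and variables do not carry over. Pictures are saved under pics/ and viewed, at most 10 in all, crops included, and the job is handed in when it is done.

Besides the shell and the picture viewer there is one more tool, called after "Request:" as name(argument=value, ...) on one line, values as JSON. send_rows: Moves the arm, as the interface text tells. Its arguments: {"type":"object","properties":{"increments":{"type":"array","items":{"type":"object","properties":{"dx":{"type":"number"},"dy":{"type":"number"},"dz":{"type":"number"},"roll":{"type":"number"},"claw":{"type":"number"}}}},"grip_force":{"type":"number"}},"required":["increments"]}

```bash
mkdir -p pics; cat > h.py <<'E'
import numpy as np, cv2
from workcell import get_state, read_camera, hand_in
def ray(c,u,v):
    T=np.array(c["world_to_cam"]);R=T[:3,:3];o=-R.T@T[:3,3]
    d=R.T@np.array([(u-c["cx"])/c["fx"],-(v-c["cy"])/c["fy"],-1]);return o,d
def onz(c,u,v,z):
    o,d=ray(c,u,v);return o+d*(z-o[2])/d[2]
def proj(c,p):
    T=np.array(c["world_to_cam"]);q=T[:3,:3]@np.array(p)+T[:3,3]
    return np.array([c["cx"]+c["fx"]*q[0]/-q[2],c["cy"]-c["fy"]*q[1]/-q[2]])
def tri(c1,p1,c2,p2):
    o1,d1=ray(c1,*p1);o2,d2=ray(c2,*p2)
    A=np.stack([d1,-d2],1);s=np.linalg.lstsq(A,o2-o1,rcond=None)[0]
    a=o1+s[0]*d1;b=o2+s[1]*d2;return (a+b)/2,np.linalg.norm(a-b)
E
python3 - <<'E'
from h import *
import pickle
C={n:read_camera(n) for n in("side","top")}
pickle.dump(C,open("c0.pkl","wb"))
for n,c in C.items():
    cv2.imwrite(f"pics/{n}0.png",c["image"]); print(n,ray(c,320,200),c["fx"],c["cx"],c["cy"],[k for k in c])
print(get_state())
E
```

```text
side (array([ 0.17153055, -0.8630614 ,  0.5226518 ]), array([ 0.42302497,  0.81669707, -0.39269276])) 399.59757860930324 316.89341708983056 203.82013488736578 ['image', 'fx', 'fy', 'cx', 'cy', 'world_to_cam']
top (array([ 0.48325352, -0.11758813,  1.08724078]), array([ 0.04893897,  0.02005805, -0.99869429])) 469.2527089797977 324.5829960594644 195.49291072995567 ['image', 'fx', 'fy', 'cx', 'cy', 'world_to_cam']
{'clock': 0.1, 'joint_pos': array([ 1.07839935e+00,  3.13935720e-01,  4.51027163e-02,  1.30357452e+00,
       -1.03713451e-05,  1.43121172e+00]), 'qvel': array([-0.00036896, -0.00130149,  0.0036253 , -0.00026088, -0.00046279,
        0.00034478]), 'tau': array([ 2.12931620e-03, -4.81728137e+01,  2.99242312e+01,  1.26943958e-02,
       -1.56245114e-04, -3.17110118e-05]), 'tcp_pos': array([0.19847843, 0.53919029, 0.23049624]), 'orientation': array([-2.45417680e-04,  1.75492609e-01,  9.84480419e-01, -7.67324373e-04]), 'wrist_force': array([0.68917551, 0.04671468, 0.08891772]), 'ft_torque': array([ 0.02164437, -0.02880099,  0.00576   ]), 'grip_force': 0.0, 'finger_gap': 0.08540633395900551}
```

View pics/side0.png

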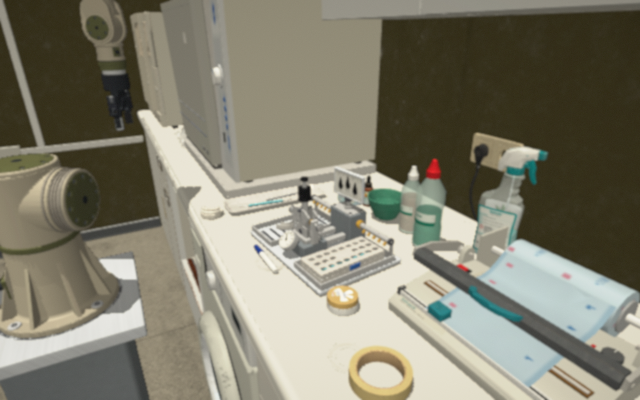

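View pics/top0.png

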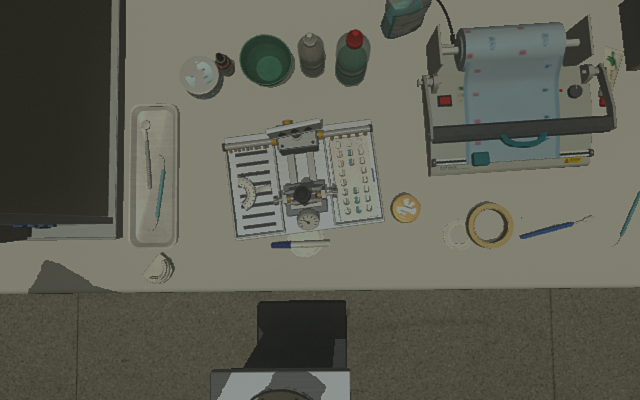

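The side and top views show the cassette (white, perforated) in the right bay, at about (355,175) in the top view, and the arc-shaped tray in the left bay at (245,193). The lever cap is at (303,195) and the tag at (295,129). I'll zoom in next.

```bash
python3 - <<'E'
from h import *
import pickle
C=pickle.load(open("c0.pkl","rb"))
t=C["top"]["image"][110:250,215:395]; s=C["side"]["image"][155:295,235:410]
cv2.imwrite("pics/tc.png",cv2.convertScaleAbs(cv2.resize(t,None,fx=4.2,fy=4.2,interpolation=2),alpha=1.5))
cv2.imwrite("pics/sc.png",cv2.resize(s,None,fx=4.2,fy=4.2,interpolation=2))
E
```

```text
(no output)
```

View pics/tc.png

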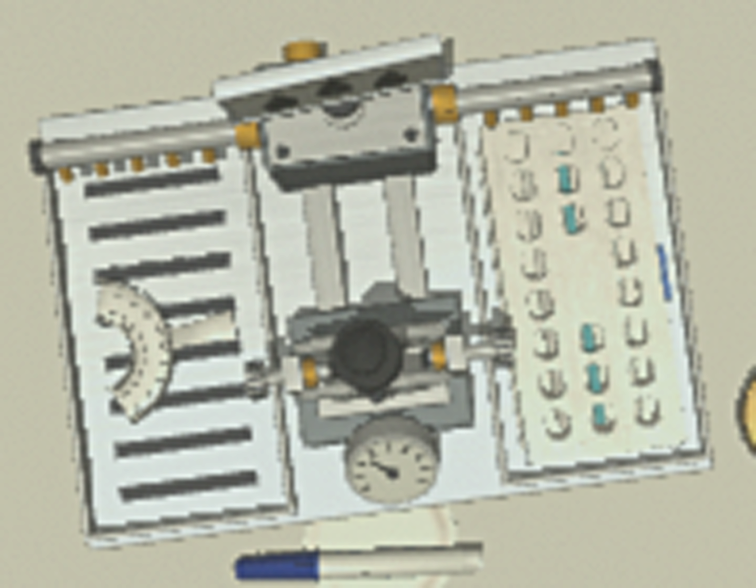

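View pics/sc.png

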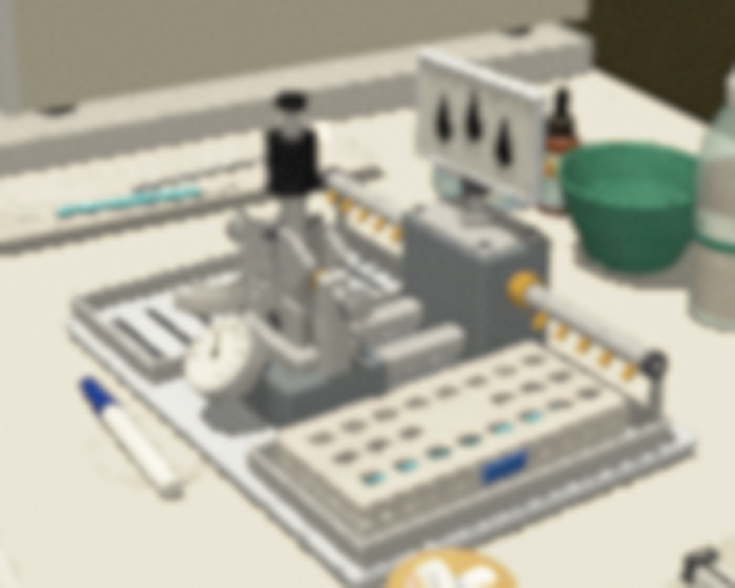

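The zooms confirm it: the cassette is in the right bay and the drops face front. In the top crop the station's outer corners are near (88,545), (710,467), (655,40) and (42,120), with the cap centre at about (366,350).

```bash
python3 - <<'E'
from h import *
import pickle
C=pickle.load(open("c0.pkl","rb"));t=C["top"];s=C["side"]
f=lambda u,v:((u+.5)/4.2-.5+215,(v+.5)/4.2-.5+110)
g=lambda u,v:((u+.5)/4.2-.5+235,(v+.5)/4.2-.5+155)
P=[onz(t,*f(*q),0.008)for q in[(88,545),(710,467),(655,40),(42,120)]]
P=np.array(P);FL,FR,BR,BL=P;print(P.round(4),np.linalg.norm(FL-FR),np.linalg.norm(FL-BL),np.linalg.norm(BR-BL),np.linalg.norm(FR-BR))
yv=(FL-FR)+(BL-BR);xv=(BL-FL)+(BR-FR)
a1=np.arctan2(-yv[0],yv[1]);a2=np.arctan2(xv[1],xv[0]);print("yaw",a1,a2)
o=P.mean(0);a=(a1*344+a2*240)/584;R=np.array([[np.cos(a),-np.sin(a)],[np.sin(a),np.cos(a)]])
print("origin",o,"lever pred",o[:2]+R@[-.045,0],"tagaxis",o[:2]+R@[.088,0])
print("cap by top",onz(t,*f(366,350),.207))
print("cap tri",tri(t,f(366,350),s,g(291,99)))
# tag top ends: top crop (214,90)-(447,42)
A=onz(t,*f(214,88),.193);B=onz(t,*f(449,40),.193);print("tag",A,B,np.linalg.norm(A-B),(A+B)/2, np.arctan2(-(A-B)[0],(A-B)[1]))
# dark collar rim in side
print("collar side tri height: grip mid",[onz(t,*f(366,352),z) for z in(.166,)], proj(s,onz(t,*f(366,350),.166)),g(291,160))
E
```

```text
[[ 0.448   0.099   0.008 ]
 [ 0.4866 -0.2414  0.008 ]
 [ 0.7228 -0.2155  0.008 ]
 [ 0.6828  0.1243  0.008 ]] 0.34257506224360124 0.2361548706537395 0.3422260313438859 0.23762352447854873
yaw 0.11487138407559053 0.1082969172911454
origin [ 0.58503473 -0.05840935  0.008     ] lever pred [ 0.54031752 -0.0634464 ] tagaxis [ 0.6724817  -0.04855911]
cap by top [ 0.54008159 -0.06575476  0.207     ]
cap tri (array([ 0.54125586, -0.06595881,  0.20334691]), np.float64(0.0020543276862062163))
tag [0.6623224  0.00376727 0.193     ] [ 0.68305584 -0.1043252   0.193     ] 0.1100629785018891 [ 0.67268912 -0.05027896  0.193     ] 0.18951027937048515
collar side tri height: grip mid [array([ 0.54178943, -0.06333199,  0.166     ])] [303.89050161 192.57131384] (303.9047619047619, 192.71428571428572)
```

Request:
send_rows(increments=[{"dx": 0.8, "dy": -1.9, "dz": 0.4, "roll": -1.2, "claw": 1}, {"dx": 1.6, "dy": -3.8, "dz": 0.8, "roll": -2.4, "claw": 1}, {"dx": 2.4, "dy": -5.7, "dz": 1.2, "roll": -3.6, "claw": 1}, {"dx": 3.2, "dy": -7.6, "dz": 1.6, "roll": -4.8, "claw": 1}, {"dx": 4, "dy": -9.6, "dz": 2, "roll": -6, "claw": 1}], grip_force=40)

```text
clock: 0.72
tcp_pos: [0.2989, 0.2981, 0.2813]
orientation: [0.0, 0.563, 0.827, -0.0]
wrist_force: [1.2, 0.0, -0.0]
finger_gap: 0.0856
grip_force: 0.0
```

Request:
send_rows(increments=[{"dx": 1.2, "dy": -1.8, "dz": 0, "roll": -0.4, "claw": 1}, {"dx": 2.4, "dy": -3.6, "dz": 0, "roll": -0.8, "claw": 1}, {"dx": 3.6, "dy": -5.4, "dz": 0, "roll": -1.2, "claw": 1}, {"dx": 4.8, "dy": -7.2, "dz": 0, "roll": -1.6, "claw": 1}, {"dx": 6, "dy": -9, "dz": 0, "roll": -1.9, "claw": 1}])

```text
clock: 1.35
tcp_pos: [0.4492, 0.073, 0.2811]
orientation: [-0.0, 0.666, 0.746, 0.0]
wrist_force: [1.1, 0.9, -0.2]
finger_gap: 0.0854
grip_force: 0.0
```

Request:
send_rows(increments=[{"dx": 1, "dy": -1.5, "dz": 0, "roll": 0, "claw": 1}, {"dx": 2, "dy": -3, "dz": 0, "roll": 0, "claw": 1}, {"dx": 3, "dy": -4.5, "dz": 0, "roll": 0, "claw": 1}, {"dx": 3.65, "dy": -5.5, "dz": 0, "roll": 0, "claw": 1}, {"dx": 3.65, "dy": -5.5, "dz": 0, "roll": 0, "claw": 1}])

```text
clock: 1.98
tcp_pos: [0.5405, -0.0646, 0.2801]
orientation: [-0.001, 0.666, 0.746, -0.0]
wrist_force: [-1.0, 1.6, -0.4]
finger_gap: 0.0859
grip_force: 0.0
```

```bash
python3 - <<'E'
from h import *
c=read_camera("wrist");cv2.imwrite("pics/w1.png",c["image"]);s=get_state();print(s["tcp_pos"],s["orientation"],s["joint_pos"].round(2),s["wrist_force"])
print(proj(c,[.5402,-.065,.207]),ray(c,320,200))
E
```

```text
[ 0.53977487 -0.0634588   0.2804344 ] [-8.66966755e-04  6.65920607e-01  7.46022055e-01 -2.97059885e-04] [-0.26  0.24  0.07  1.4   0.    1.19] [-0.43266713  0.22188509 -0.582331  ]
[319.32384254 208.17299717] (array([0.53332337, 0.00694301, 0.42195447]), array([ 0.02965723, -0.29170628, -0.95610906]))
```

View pics/w1.png

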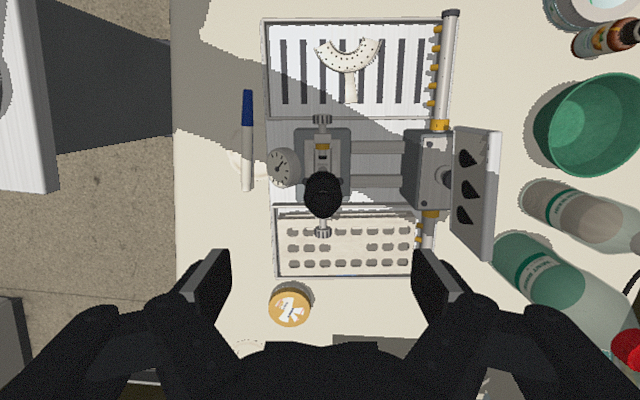

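The cap sits midway between the open fingers at about (322,195), against a prediction of (319,208), so the station estimate holds. Going down to the collar.

Request:
send_rows(increments=[{"dx": 0, "dy": 0, "dz": -1.4, "roll": 0, "claw": 1}, {"dx": 0, "dy": 0, "dz": -2.8, "roll": 0, "claw": 1}, {"dx": 0, "dy": 0, "dz": -4.2, "roll": 0, "claw": 1}, {"dx": 0, "dy": 0, "dz": -5.4, "roll": 0, "claw": 1}, {"dx": 0, "dy": 0, "dz": -5.4, "roll": 0, "claw": 1}])

```text
clock: 2.65
tcp_pos: [0.5373, -0.0612, 0.1443]
orientation: [-0.003, 0.665, 0.747, -0.001]
wrist_force: [-0.4, 0.1, 0.6]
finger_gap: 0.0853
grip_force: 0.0
```

Request:
send_rows(increments=[{"dx": 0, "dy": 0, "dz": 0, "roll": 0, "claw": -0.2}, {"dx": 0, "dy": 0, "dz": 0, "roll": 0, "claw": -0.4}, {"dx": 0, "dy": 0, "dz": 0, "roll": 0, "claw": -0.6}, {"dx": 0, "dy": 0, "dz": 0, "roll": 0, "claw": -1}, {"dx": 0, "dy": 0, "dz": 0, "roll": 0, "claw": -1}])

```text
clock: 3.28
tcp_pos: [0.5415, -0.0631, 0.1479]
orientation: [0.002, 0.665, 0.747, 0.001]
wrist_force: [1.7, 0.9, 6.2]
finger_gap: 0.0302
grip_force: 39.2
```

```bash
python3 - <<'E'
from h import *
c=read_camera("side");cv2.imwrite("pics/s2.png",cv2.resize(c["image"][120:270,220:410],None,fx=4,fy=4,interpolation=2));s=get_state();print(s["clock"],s["tcp_pos"],s["wrist_force"],s["finger_gap"],s["grip_force"])
E
```

```text
3.325 [ 0.54153251 -0.06311265  0.14794767] [1.57594574 0.39481347 6.79358757] 0.030463959592896692 39.247130050789565
```

View pics/s2.png

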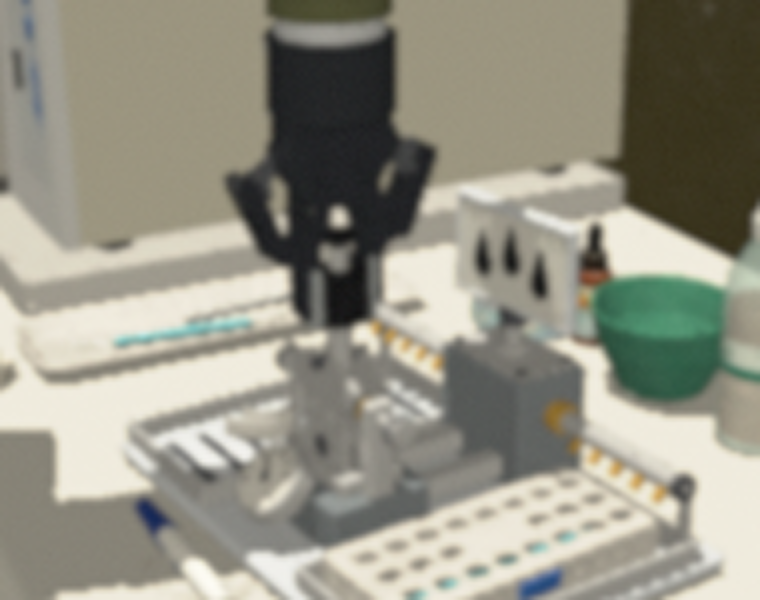

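The collar is gripped: the gap is 30 mm and the fingers sit front and back of the grip, at about (340,280) in the crop. Lifting it now.

Request:
send_rows(increments=[{"dx": 0, "dy": 0, "dz": 0.2, "roll": 0, "claw": -1}, {"dx": 0, "dy": 0, "dz": 0.4, "roll": 0, "claw": -1}, {"dx": 0, "dy": 0, "dz": 0.65, "roll": 0, "claw": -1}, {"dx": 0, "dy": 0, "dz": 0.65, "roll": 0, "claw": -1}, {"dx": 0, "dy": 0, "dz": 0.65, "roll": 0, "claw": -1}], grip_force=50)

```text
clock: 3.95
tcp_pos: [0.5413, -0.0629, 0.1619]
orientation: [0.001, 0.665, 0.747, 0.001]
wrist_force: [6.3, 0.4, -7.2]
finger_gap: 0.0302
grip_force: 53.5
```

Request:
send_rows(increments=[{"dx": 0.03, "dy": -0.25, "dz": 0, "roll": 0, "claw": -1}, {"dx": 0.06, "dy": -0.5, "dz": -0.03, "roll": 0, "claw": -1}, {"dx": 0.09, "dy": -0.8, "dz": -0.07, "roll": 0, "claw": -1}, {"dx": 0.12, "dy": -1.1, "dz": -0.13, "roll": 0, "claw": -1}, {"dx": 0.12, "dy": -1.1, "dz": -0.13, "roll": 0, "claw": -1}])

```text
clock: 4.58
tcp_pos: [0.5441, -0.0882, 0.1584]
orientation: [-0.001, 0.665, 0.747, 0.003]
wrist_force: [6.9, 7.6, -5.6]
finger_gap: 0.0296
grip_force: 53.6
```

Request:
send_rows(increments=[{"dx": 0.01, "dy": -0.08, "dz": -0.02, "roll": 0, "claw": -1}, {"dx": 0.02, "dy": -0.16, "dz": -0.04, "roll": 0, "claw": -1}, {"dx": 0.03, "dy": -0.24, "dz": -0.07, "roll": 0, "claw": -1}, {"dx": 0.04, "dy": -0.32, "dz": -0.1, "roll": 0, "claw": -1}, {"dx": 0.04, "dy": -0.32, "dz": -0.1, "roll": 0, "claw": -1}])

```text
clock: 5.2
tcp_pos: [0.545, -0.0953, 0.156]
orientation: [-0.002, 0.665, 0.747, 0.003]
wrist_force: [7.7, 9.6, -4.2]
finger_gap: 0.0296
grip_force: 53.6
```

Request:
send_rows(increments=[{"dx": 0.01, "dy": -0.05, "dz": -0.02, "roll": 0, "claw": -1}, {"dx": 0.01, "dy": -0.1, "dz": -0.03, "roll": 0, "claw": -1}, {"dx": 0.02, "dy": -0.15, "dz": -0.05, "roll": 0, "claw": -1}, {"dx": 0.02, "dy": -0.2, "dz": -0.07, "roll": 0, "claw": -1}, {"dx": 0.02, "dy": -0.2, "dz": -0.07, "roll": 0, "claw": -1}])

```text
clock: 5.82
tcp_pos: [0.5455, -0.0996, 0.1544]
orientation: [-0.002, 0.664, 0.747, 0.004]
wrist_force: [6.5, 12.1, -4.0]
finger_gap: 0.0304
grip_force: 53.6
```

Request:
send_rows(increments=[{"dx": 0.01, "dy": -0.04, "dz": -0.02, "roll": 0, "claw": -1}, {"dx": 0.01, "dy": -0.08, "dz": -0.03, "roll": 0, "claw": -1}, {"dx": 0.02, "dy": -0.12, "dz": -0.05, "roll": 0, "claw": -1}, {"dx": 0.02, "dy": -0.16, "dz": -0.06, "roll": 0, "claw": -1}, {"dx": 0.02, "dy": -0.16, "dz": -0.06, "roll": 0, "claw": -1}])

```text
clock: 6.45
tcp_pos: [0.546, -0.1036, 0.153]
orientation: [-0.002, 0.664, 0.747, 0.004]
wrist_force: [6.4, 11.5, -2.9]
finger_gap: 0.0298
grip_force: 53.3
```

Request:
send_rows(increments=[{"dx": 0.01, "dy": -0.04, "dz": -0.02, "roll": 0, "claw": -1}, {"dx": 0.01, "dy": -0.08, "dz": -0.03, "roll": 0, "claw": -1}, {"dx": 0.02, "dy": -0.12, "dz": -0.05, "roll": 0, "claw": -1}, {"dx": 0.02, "dy": -0.16, "dz": -0.07, "roll": 0, "claw": -1}, {"dx": 0.02, "dy": -0.16, "dz": -0.07, "roll": 0, "claw": -1}])

```text
clock: 7.08
tcp_pos: [0.5465, -0.108, 0.1513]
orientation: [-0.002, 0.664, 0.747, 0.003]
wrist_force: [7.0, 10.0, -3.8]
finger_gap: 0.0297
grip_force: 52.7
```

Request:
send_rows(increments=[{"dx": 0.01, "dy": -0.04, "dz": -0.02, "roll": 0, "claw": -1}, {"dx": 0.01, "dy": -0.08, "dz": -0.03, "roll": 0, "claw": -1}, {"dx": 0.02, "dy": -0.12, "dz": -0.05, "roll": 0, "claw": -1}, {"dx": 0.02, "dy": -0.12, "dz": -0.05, "roll": 0, "claw": -1}, {"dx": 0.02, "dy": -0.12, "dz": -0.05, "roll": 0, "claw": -1}])

```text
clock: 7.7
tcp_pos: [0.5468, -0.1105, 0.15]
orientation: [-0.002, 0.664, 0.747, 0.004]
wrist_force: [6.1, 12.7, -1.9]
finger_gap: 0.0302
grip_force: 52.2
```

Request:
send_rows(increments=[{"dx": 0.01, "dy": -0.04, "dz": -0.02, "roll": 0, "claw": -1}, {"dx": 0.01, "dy": -0.08, "dz": -0.03, "roll": 0, "claw": -1}, {"dx": 0.02, "dy": -0.12, "dz": -0.05, "roll": 0, "claw": -1}, {"dx": 0.02, "dy": -0.12, "dz": -0.05, "roll": 0, "claw": -1}, {"dx": 0.02, "dy": -0.12, "dz": -0.05, "roll": 0, "claw": -1}])

```text
clock: 8.32
tcp_pos: [0.5472, -0.1135, 0.1488]
orientation: [-0.002, 0.664, 0.747, 0.004]
wrist_force: [6.0, 11.6, -2.0]
finger_gap: 0.0299
grip_force: 51.3
```

Request:
send_rows(increments=[{"dx": 0.01, "dy": -0.04, "dz": -0.02, "roll": 0, "claw": -1}, {"dx": 0.01, "dy": -0.08, "dz": -0.03, "roll": 0, "claw": -1}, {"dx": 0.02, "dy": -0.12, "dz": -0.05, "roll": 0, "claw": -1}, {"dx": 0.02, "dy": -0.12, "dz": -0.05, "roll": 0, "claw": -1}, {"dx": 0.02, "dy": -0.12, "dz": -0.05, "roll": 0, "claw": -1}])

```text
clock: 8.95
tcp_pos: [0.5475, -0.1161, 0.1476]
orientation: [-0.002, 0.664, 0.747, 0.004]
wrist_force: [5.5, 12.8, -1.4]
finger_gap: 0.03
grip_force: 50.0
```

Request:
send_rows(increments=[{"dx": 0.01, "dy": -0.04, "dz": -0.02, "roll": 0, "claw": -1}, {"dx": 0.01, "dy": -0.08, "dz": -0.03, "roll": 0, "claw": -1}, {"dx": 0.02, "dy": -0.12, "dz": -0.04, "roll": 0, "claw": -1}, {"dx": 0.02, "dy": -0.12, "dz": -0.04, "roll": 0, "claw": -1}, {"dx": 0.02, "dy": -0.12, "dz": -0.04, "roll": 0, "claw": -1}])

```text
clock: 9.57
tcp_pos: [0.5478, -0.1182, 0.1467]
orientation: [-0.003, 0.664, 0.748, 0.004]
wrist_force: [3.9, 15.7, 0.4]
finger_gap: 0.0297
grip_force: 49.3
```

```bash
python3 - <<'E'
from h import *
c=read_camera("side");cv2.imwrite("pics/s3.png",cv2.resize(c["image"][140:270,230:400],None,fx=4.5,fy=4.5,interpolation=2));s=get_state();print(s["clock"],s["tcp_pos"],s["wrist_force"],s["ft_torque"],s["finger_gap"],s["grip_force"])
E
```

```text
9.625 [ 0.54775682 -0.11821073  0.14667491] [ 4.56194799 15.78819981  0.86127315] [ 3.30521755 -0.93530704 -0.02827076] 0.029755038490263886 49.265967160026776
```

View pics/s3.png

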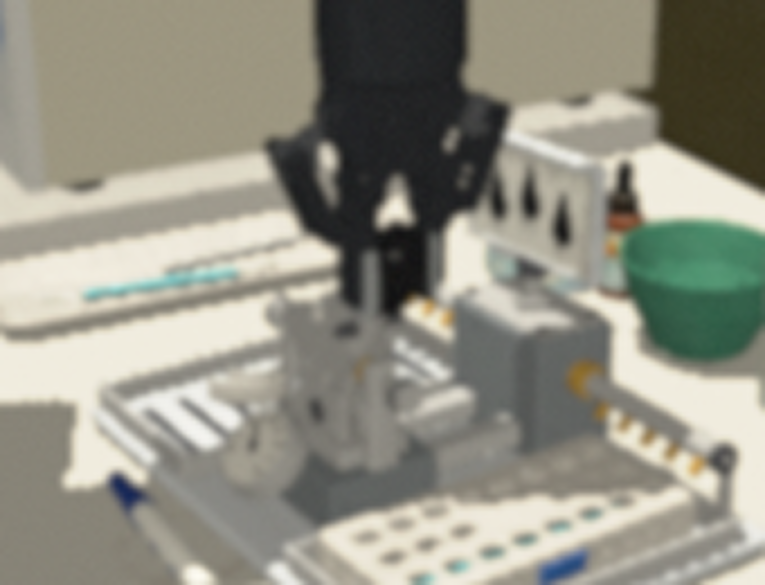

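The lever is tilted well over to the right and carried at about (395,270) in the crop. The lateral force is starting to climb, which suggests the stop. Pressing a little further.

Request:
send_rows(increments=[{"dx": 0, "dy": -0.03, "dz": 0, "roll": 0, "claw": -1}, {"dx": 0, "dy": -0.06, "dz": 0, "roll": 0, "claw": -1}, {"dx": 0.01, "dy": -0.09, "dz": 0, "roll": 0, "claw": -1}, {"dx": 0.01, "dy": -0.12, "dz": 0, "roll": 0, "claw": -1}, {"dx": 0.01, "dy": -0.12, "dz": 0, "roll": 0, "claw": -1}])

```text
clock: 10.25
tcp_pos: [0.548, -0.1205, 0.1468]
orientation: [-0.003, 0.664, 0.748, 0.005]
wrist_force: [4.4, 17.3, 1.7]
finger_gap: 0.0298
grip_force: 48.8
```

Request:
send_rows(increments=[{"dx": 0, "dy": -0.04, "dz": 0, "roll": 0, "claw": -1}, {"dx": 0, "dy": -0.08, "dz": 0, "roll": 0, "claw": -1}, {"dx": 0.01, "dy": -0.12, "dz": 0, "roll": 0, "claw": -1}, {"dx": 0.01, "dy": -0.16, "dz": 0, "roll": 0, "claw": -1}, {"dx": 0.01, "dy": -0.16, "dz": 0, "roll": 0, "claw": -1}])

```text
clock: 10.88
tcp_pos: [0.5482, -0.1226, 0.1471]
orientation: [-0.004, 0.663, 0.748, 0.006]
wrist_force: [5.4, 24.4, 5.1]
finger_gap: 0.0299
grip_force: 48.6
```

Now 24 N lateral with the motion stalling: firm on the stop, and well below forcing. Holding.

Request:
send_rows(increments=[{"dx": 0, "dy": 0, "dz": 0, "roll": 0, "claw": -1}, {"dx": 0, "dy": 0, "dz": 0, "roll": 0, "claw": -1}, {"dx": 0, "dy": 0, "dz": 0, "roll": 0, "claw": -1}, {"dx": 0, "dy": 0, "dz": 0, "roll": 0, "claw": -1}, {"dx": 0, "dy": 0, "dz": 0, "roll": 0, "claw": -1}])

```text
clock: 11.5
tcp_pos: [0.5482, -0.1226, 0.1471]
orientation: [-0.004, 0.663, 0.748, 0.006]
wrist_force: [4.3, 23.7, 5.2]
finger_gap: 0.0297
grip_force: 48.6
```

Request:
send_rows(increments=[{"dx": 0, "dy": 0, "dz": 0, "roll": 0, "claw": -1}, {"dx": 0, "dy": 0, "dz": 0, "roll": 0, "claw": -1}, {"dx": 0, "dy": 0, "dz": 0, "roll": 0, "claw": -1}, {"dx": 0, "dy": 0, "dz": 0, "roll": 0, "claw": -1}, {"dx": 0, "dy": 0, "dz": 0, "roll": 0, "claw": -1}])

```text
clock: 12.12
tcp_pos: [0.5482, -0.1226, 0.1471]
orientation: [-0.004, 0.663, 0.748, 0.006]
wrist_force: [3.8, 24.1, 4.6]
finger_gap: 0.0295
grip_force: 48.6
```

Request:
send_rows(increments=[{"dx": 0, "dy": 0, "dz": 0, "roll": 0, "claw": -1}, {"dx": 0, "dy": 0, "dz": 0, "roll": 0, "claw": -1}, {"dx": 0, "dy": 0, "dz": 0, "roll": 0, "claw": -1}, {"dx": 0, "dy": 0, "dz": 0, "roll": 0, "claw": -1}, {"dx": 0, "dy": 0, "dz": 0, "roll": 0, "claw": -1}])

```text
clock: 12.75
tcp_pos: [0.5482, -0.1226, 0.1471]
orientation: [-0.004, 0.663, 0.748, 0.006]
wrist_force: [5.1, 24.0, 5.3]
finger_gap: 0.03
grip_force: 48.6
```

Request:
send_rows(increments=[{"dx": 0, "dy": -0.04, "dz": 0, "roll": 0, "claw": -1}, {"dx": 0, "dy": -0.08, "dz": 0, "roll": 0, "claw": -1}, {"dx": 0, "dy": -0.08, "dz": 0, "roll": 0, "claw": -1}, {"dx": 0, "dy": -0.08, "dz": 0, "roll": 0, "claw": -1}, {"dx": 0, "dy": -0.08, "dz": 0, "roll": 0, "claw": -1}])

```text
clock: 13.38
tcp_pos: [0.5482, -0.1236, 0.1467]
orientation: [-0.005, 0.663, 0.749, 0.007]
wrist_force: [5.9, 27.0, 2.7]
finger_gap: 0.0297
grip_force: 48.8
```

Request:
send_rows(increments=[{"dx": 0, "dy": 0, "dz": 0, "roll": 0, "claw": -1}, {"dx": 0, "dy": 0, "dz": 0, "roll": 0, "claw": -1}, {"dx": 0, "dy": 0, "dz": 0, "roll": 0, "claw": -1}, {"dx": 0, "dy": 0, "dz": 0, "roll": 0, "claw": -1}, {"dx": 0, "dy": 0, "dz": 0, "roll": 0, "claw": -1}])

```text
clock: 14.0
tcp_pos: [0.5482, -0.1236, 0.1467]
orientation: [-0.005, 0.663, 0.749, 0.007]
wrist_force: [5.0, 27.9, 3.4]
finger_gap: 0.0298
grip_force: 48.8
```

Request:
send_rows(increments=[{"dx": 0, "dy": 0, "dz": 0, "roll": 0, "claw": -1}, {"dx": 0, "dy": 0, "dz": 0, "roll": 0, "claw": -1}, {"dx": 0, "dy": 0, "dz": 0, "roll": 0, "claw": -1}, {"dx": 0, "dy": 0, "dz": 0, "roll": 0, "claw": -1}, {"dx": 0, "dy": 0, "dz": 0, "roll": 0, "claw": -1}])

```text
clock: 14.62
tcp_pos: [0.5482, -0.1236, 0.1467]
orientation: [-0.005, 0.663, 0.749, 0.007]
wrist_force: [5.9, 26.9, 1.8]
finger_gap: 0.0297
grip_force: 48.8
```

Request:
send_rows(increments=[{"dx": 0, "dy": 0, "dz": 0, "roll": 0, "claw": -1}, {"dx": 0, "dy": 0, "dz": 0, "roll": 0, "claw": -1}, {"dx": 0, "dy": 0, "dz": 0, "roll": 0, "claw": -1}, {"dx": 0, "dy": 0, "dz": 0, "roll": 0, "claw": -1}, {"dx": 0, "dy": 0, "dz": 0, "roll": 0, "claw": -1}])

```text
clock: 15.25
tcp_pos: [0.5482, -0.1236, 0.1467]
orientation: [-0.005, 0.663, 0.749, 0.007]
wrist_force: [4.7, 27.3, 2.5]
finger_gap: 0.0298
grip_force: 48.8
```

Request:
send_rows(increments=[{"dx": -0.06, "dy": 0.5, "dz": 0.18, "roll": 0, "claw": -1}, {"dx": -0.12, "dy": 1.0, "dz": 0.35, "roll": 0, "claw": -1}, {"dx": -0.18, "dy": 1.5, "dz": 0.48, "roll": 0, "claw": -1}, {"dx": -0.24, "dy": 2.0, "dz": 0.57, "roll": 0, "claw": -1}, {"dx": -0.28, "dy": 2.4, "dz": 0.61, "roll": 0, "claw": -1}])

```text
clock: 15.88
tcp_pos: [0.5424, -0.0729, 0.1619]
orientation: [0.002, 0.665, 0.747, -0.0]
wrist_force: [7.1, -3.9, -7.6]
finger_gap: 0.0295
grip_force: 57.4
```

Request:
send_rows(increments=[{"dx": -0.02, "dy": 0.15, "dz": 0, "roll": 0, "claw": -1}, {"dx": -0.04, "dy": 0.3, "dz": 0, "roll": 0, "claw": -1}, {"dx": -0.04, "dy": 0.36, "dz": 0, "roll": 0, "claw": -1}, {"dx": -0.04, "dy": 0.36, "dz": 0, "roll": 0, "claw": -1}, {"dx": -0.04, "dy": 0.36, "dz": 0, "roll": 0, "claw": -1}])

```text
clock: 16.5
tcp_pos: [0.5415, -0.065, 0.1619]
orientation: [0.002, 0.666, 0.746, -0.0]
wrist_force: [5.5, -3.8, -7.6]
finger_gap: 0.0297
grip_force: 57.1
```

Request:
send_rows(increments=[{"dx": 0, "dy": 0.06, "dz": 0, "roll": 0, "claw": -1}, {"dx": 0, "dy": 0.06, "dz": -0.2, "roll": 0, "claw": -1}, {"dx": 0, "dy": 0.06, "dz": -0.4, "roll": 0, "claw": -1}, {"dx": 0, "dy": 0.06, "dz": -0.6, "roll": 0, "claw": -1}, {"dx": 0, "dy": 0.06, "dz": -0.6, "roll": 0, "claw": -1}])

```text
clock: 17.12
tcp_pos: [0.5415, -0.0636, 0.1488]
orientation: [0.002, 0.666, 0.746, -0.0]
wrist_force: [2.5, -3.0, 4.5]
finger_gap: 0.0299
grip_force: 58.1
```

Request:
send_rows(increments=[{"dx": 0, "dy": 0, "dz": 0, "roll": 0, "claw": 0}, {"dx": 0, "dy": 0, "dz": 0, "roll": 0, "claw": 0.5}, {"dx": 0, "dy": 0, "dz": 0, "roll": 0, "claw": 1}, {"dx": 0, "dy": 0, "dz": 0, "roll": 0, "claw": 1}, {"dx": 0, "dy": 0, "dz": 0, "roll": 0, "claw": 1}])

```text
clock: 17.75
tcp_pos: [0.5398, -0.0618, 0.1472]
orientation: [-0.0, 0.665, 0.747, -0.0]
wrist_force: [0.5, -0.1, 0.5]
finger_gap: 0.0855
grip_force: 0.0
```

Request:
send_rows(increments=[{"dx": 0, "dy": 0, "dz": 1.4, "roll": 0, "claw": 1}, {"dx": 0, "dy": 0, "dz": 2.8, "roll": 0, "claw": 1}, {"dx": 0, "dy": 0, "dz": 4.2, "roll": 0, "claw": 1}, {"dx": 0, "dy": 0, "dz": 5.4, "roll": 0, "claw": 1}, {"dx": 0, "dy": 0, "dz": 5.4, "roll": 0, "claw": 1}])

```text
clock: 18.38
tcp_pos: [0.5413, -0.0622, 0.285]
orientation: [0.002, 0.665, 0.747, 0.001]
wrist_force: [0.6, -0.1, -0.5]
finger_gap: 0.0855
grip_force: 0.0
```

```bash
python3 - <<'E'
from h import *
import pickle
C0=pickle.load(open("c0.pkl","rb"))
C={n:read_camera(n) for n in("side","wrist","top")}
pickle.dump(C,open("c1.pkl","wb"))
a=C["side"]["image"][140:260,225:395];b=C0["side"]["image"][140:260,225:395]
d=cv2.absdiff(a,b)[20:80,60:100]
print("lever diff",d.mean(),d.max())
w=cv2.resize(C["wrist"]["image"][100:300,400:560],None,fx=2.5,fy=2.5)
im=np.zeros((600,780,3),np.uint8);im[:270,:380]=cv2.resize(b,(380,270));im[300:570,:380]=cv2.resize(a,(380,270));im[:500,380:780]=w
cv2.imwrite("pics/m4.png",im);s=get_state();print(s["clock"],s["tcp_pos"],s["orientation"],s["joint_pos"].round(2))
E
```

```text
lever diff 6.974722222222222 58
18.525 [ 0.53954501 -0.0617777   0.28137815] [-5.58570040e-04  6.65323793e-01  7.46554664e-01 -2.69419268e-04] [-0.26  0.24  0.07  1.4   0.    1.19]
```

View pics/m4.png

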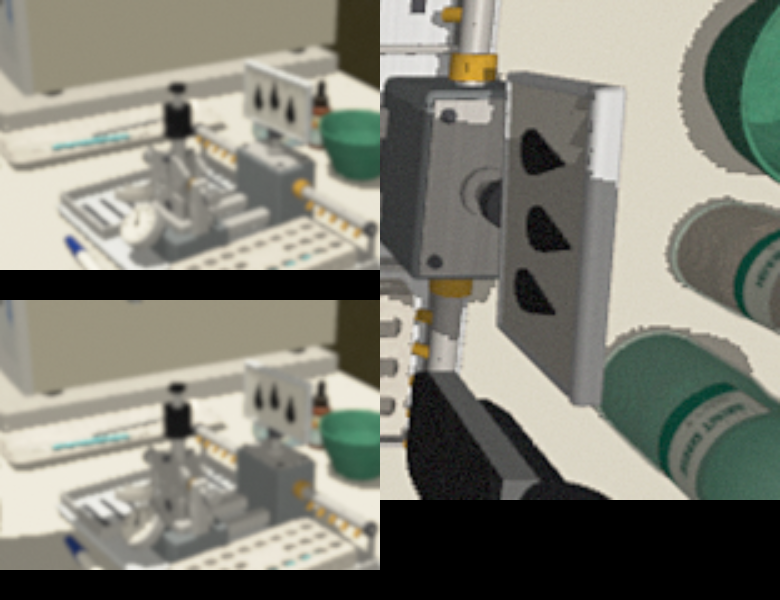

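The lever is upright with its collar down, the same as in the starting picture (cap at (177,390) against (177,88) in the two panels). In the wrist panel the tag's top rail runs from about (611,87) to (589,402).

```bash
python3 - <<'E'
from h import *
import pickle
c=pickle.load(open("c1.pkl","rb"))["wrist"]
f=lambda u,v:(u/2.5+400,v/2.5+100)
A=onz(c,*f(611,87),.193);B=onz(c,*f(589,402),.193);d=A-B
print(A,B,np.linalg.norm(d),(A+B)/2,"yaw",np.arctan2(-d[0],d[1]))
E
```

```text
[0.77670723 0.01726155 0.193     ] [ 0.81295562 -0.08436931  0.193     ] 0.10790169403391803 [ 0.79483142 -0.03355388  0.193     ] yaw 0.34260200623071446
```

```bash
python3 - <<'E'
from h import *
import pickle
c=pickle.load(open("c1.pkl","rb"))["wrist"]
f=lambda u,v:((u-380)/2.5+400,v/2.5+100)
A=onz(c,*f(611,87),.193);B=onz(c,*f(589,402),.193);d=A-B
print(A,B,np.linalg.norm(d),(A+B)/2,"yaw",np.arctan2(-d[0],d[1]))
E
```

```text
[0.66328274 0.00414191 0.193     ] [ 0.68464279 -0.09902434  0.193     ] 0.10535429200225005 [ 0.67396277 -0.04744122  0.193     ] yaw 0.20416031222693187
```

Request:
send_rows(increments=[{"dx": 1.4, "dy": 0.15, "dz": 0, "roll": 0.2, "claw": 1}, {"dx": 2.8, "dy": 0.3, "dz": 0, "roll": 0.4, "claw": 1}, {"dx": 4.2, "dy": 0.4, "dz": 0, "roll": 0.6, "claw": 1}, {"dx": 5.3, "dy": 0.5, "dz": 0, "roll": 0.6, "claw": 1}, {"dx": 5.3, "dy": 0.5, "dz": 0, "roll": 0.6, "claw": 1}])

```text
clock: 19.15
tcp_pos: [0.6731, -0.0491, 0.279]
orientation: [-0.002, 0.633, 0.774, -0.001]
wrist_force: [0.2, -0.2, -0.5]
finger_gap: 0.0853
grip_force: 0.0
```

Request:
send_rows(increments=[{"dx": 0, "dy": 0, "dz": -1, "roll": 0, "claw": 1}, {"dx": 0, "dy": 0, "dz": -2, "roll": 0, "claw": 1}, {"dx": 0, "dy": 0, "dz": -3, "roll": 0, "claw": 1}, {"dx": 0, "dy": 0, "dz": -4, "roll": 0, "claw": 1}, {"dx": 0, "dy": 0, "dz": -4.4, "roll": 0, "claw": 1}])

```text
clock: 19.77
tcp_pos: [0.6702, -0.0492, 0.1701]
orientation: [-0.002, 0.634, 0.774, -0.001]
wrist_force: [0.3, -0.7, 1.2]
finger_gap: 0.0857
grip_force: 0.0
```

Request:
send_rows(increments=[{"dx": 0, "dy": 0, "dz": 0, "roll": 0, "claw": 0.5}, {"dx": 0, "dy": 0, "dz": 0, "roll": 0, "claw": 0}, {"dx": 0, "dy": 0, "dz": 0, "roll": 0, "claw": -0.3}, {"dx": 0, "dy": 0, "dz": 0, "roll": 0, "claw": -0.5}, {"dx": 0, "dy": 0, "dz": 0, "roll": 0, "claw": -0.6}], grip_force=30)

```text
clock: 20.4
tcp_pos: [0.6726, -0.0494, 0.1726]
orientation: [0.0, 0.633, 0.774, 0.0]
wrist_force: [0.6, -0.3, -0.3]
finger_gap: 0.0172
grip_force: 0.0
```

Request:
send_rows(increments=[{"dx": 0, "dy": 0, "dz": 0, "roll": 0, "claw": -0.7}, {"dx": 0, "dy": 0, "dz": 0, "roll": 0, "claw": -0.8}, {"dx": 0, "dy": 0, "dz": 0, "roll": 0, "claw": -1}, {"dx": 0, "dy": 0, "dz": 0, "roll": 0, "claw": -1}, {"dx": 0, "dy": 0, "dz": 0, "roll": 0, "claw": -1}])

```text
clock: 21.02
tcp_pos: [0.6738, -0.0491, 0.1726]
orientation: [0.001, 0.633, 0.774, 0.001]
wrist_force: [5.1, 1.5, -1.6]
finger_gap: 0.009
grip_force: 29.2
```

Request:
send_rows(increments=[{"dx": 0.05, "dy": 0, "dz": 0, "roll": 1.2, "claw": -1}, {"dx": 0.05, "dy": 0, "dz": 0, "roll": 2.4, "claw": -1}, {"dx": 0.05, "dy": 0, "dz": 0, "roll": 3.6, "claw": -1}, {"dx": 0.05, "dy": 0, "dz": 0, "roll": 4.8, "claw": -1}, {"dx": 0.05, "dy": 0, "dz": 0, "roll": 6, "claw": -1}])

```text
clock: 21.65
tcp_pos: [0.6742, -0.0489, 0.1726]
orientation: [0.0, 0.261, 0.965, 0.001]
wrist_force: [2.1, 2.4, -0.1]
finger_gap: 0.0093
grip_force: 29.4
```

Request:
send_rows(increments=[{"dx": 0, "dy": 0, "dz": 0, "roll": 1.2, "claw": -1}, {"dx": 0, "dy": 0, "dz": 0, "roll": 2.4, "claw": -1}, {"dx": 0, "dy": 0, "dz": 0, "roll": 3.6, "claw": -1}, {"dx": 0, "dy": 0, "dz": 0, "roll": 4.8, "claw": -1}, {"dx": 0, "dy": 0, "dz": 0, "roll": 6, "claw": -1}])

```text
clock: 22.28
tcp_pos: [0.6742, -0.0485, 0.1725]
orientation: [0.001, -0.154, 0.988, 0.001]
wrist_force: [2.1, 3.6, 0.1]
finger_gap: 0.0094
grip_force: 29.4
```

Request:
send_rows(increments=[{"dx": 0, "dy": 0, "dz": 0, "roll": 1.2, "claw": -1}, {"dx": 0, "dy": 0, "dz": 0, "roll": 2.4, "claw": -1}, {"dx": 0, "dy": 0, "dz": 0, "roll": 3.6, "claw": -1}, {"dx": 0, "dy": 0, "dz": 0, "roll": 4.8, "claw": -1}, {"dx": 0, "dy": 0, "dz": 0, "roll": 6, "claw": -1}])

```text
clock: 22.9
tcp_pos: [0.674, -0.0482, 0.1726]
orientation: [0.001, -0.543, 0.84, 0.001]
wrist_force: [1.6, 4.1, 1.9]
finger_gap: 0.009
grip_force: 29.5
```

Request:
send_rows(increments=[{"dx": 0, "dy": 0, "dz": 0, "roll": 1.2, "claw": -1}, {"dx": 0, "dy": 0, "dz": 0, "roll": 2.4, "claw": -1}, {"dx": 0, "dy": 0, "dz": 0, "roll": 3.6, "claw": -1}, {"dx": 0, "dy": 0, "dz": 0, "roll": 3.9, "claw": -1}, {"dx": 0, "dy": 0, "dz": 0, "roll": 3.9, "claw": -1}])

```text
clock: 23.52
tcp_pos: [0.6737, -0.0482, 0.1725]
orientation: [-0.001, 0.747, -0.665, -0.001]
wrist_force: [1.0, 3.8, 0.5]
finger_gap: 0.0091
grip_force: 29.6
```

```bash
python3 - <<'E'
from h import *
s=get_state();q=s["orientation"];print(np.degrees(np.arctan2(2*q[2]**2-1,2*q[1]*q[2])),s["wrist_force"],s["ft_torque"],s["joint_pos"].round(2))
E
```

```text
-173.39308738864207 [0.95537681 3.79373528 0.5223519 ] [ 1.00724399 -0.36430017  0.02034219] [-0.19  0.53  0.23  1.27  0.   -1.88]
```

Request:
send_rows(increments=[{"dx": 0, "dy": 0, "dz": 0, "roll": 0, "claw": -0.6}, {"dx": 0, "dy": 0, "dz": 0, "roll": 0, "claw": -0.2}, {"dx": 0, "dy": 0, "dz": 0, "roll": 0, "claw": 0.3}, {"dx": 0, "dy": 0, "dz": 0, "roll": 0, "claw": 0.6}, {"dx": 0, "dy": 0, "dz": 0, "roll": 0, "claw": 0.6}])

```text
clock: 24.15
tcp_pos: [0.6737, -0.0495, 0.1723]
orientation: [0.0, 0.746, -0.665, -0.0]
wrist_force: [0.5, 0.1, -0.2]
finger_gap: 0.0683
grip_force: 0.0
```

Request:
send_rows(increments=[{"dx": 0, "dy": 0, "dz": 1, "roll": 0, "claw": 0.6}, {"dx": 0, "dy": 0, "dz": 2, "roll": 0, "claw": 0.6}, {"dx": 0, "dy": 0, "dz": 3, "roll": 0, "claw": 0.6}, {"dx": 0, "dy": 0, "dz": 4, "roll": 0, "claw": 0.6}, {"dx": 0, "dy": 0, "dz": 5, "roll": 0, "claw": 0.6}])

```text
clock: 24.78
tcp_pos: [0.6736, -0.0494, 0.2982]
orientation: [0.0, 0.747, -0.665, 0.0]
wrist_force: [-0.1, -0.2, -0.3]
finger_gap: 0.0681
grip_force: 0.0
```

Request:
send_rows(increments=[{"dx": -1.5, "dy": 1, "dz": 0, "roll": 0, "claw": 0.6}, {"dx": -3, "dy": 2, "dz": 0, "roll": 0, "claw": 0.6}, {"dx": -4.5, "dy": 4, "dz": 0, "roll": 0, "claw": 0.6}, {"dx": -6, "dy": 6, "dz": 0, "roll": 0, "claw": 0.6}, {"dx": -6, "dy": 7, "dz": 0, "roll": 0, "claw": 0.6}])

```text
clock: 25.4
tcp_pos: [0.5208, 0.1276, 0.2983]
orientation: [-0.0, 0.747, -0.664, -0.0]
wrist_force: [1.0, 0.4, 0.9]
finger_gap: 0.0683
grip_force: 0.0
```

```bash
python3 - <<'E'
from h import *
C={n:read_camera(n) for n in("side","top")}
im=np.zeros((600,780,3),np.uint8)
im[:300,:425]=cv2.resize(C["side"]["image"][140:260,225:395],(425,300),interpolation=2)
im[300:600,:386]=cv2.resize(C["top"]["image"][110:250,215:395],(386,300),interpolation=2)
cv2.imwrite("pics/f.png",im);print(get_state()["clock"],get_state()["wrist_force"])
E
```

```text
25.5 [-0.28051033  0.19778247 -0.16902951]
```

View pics/f.png

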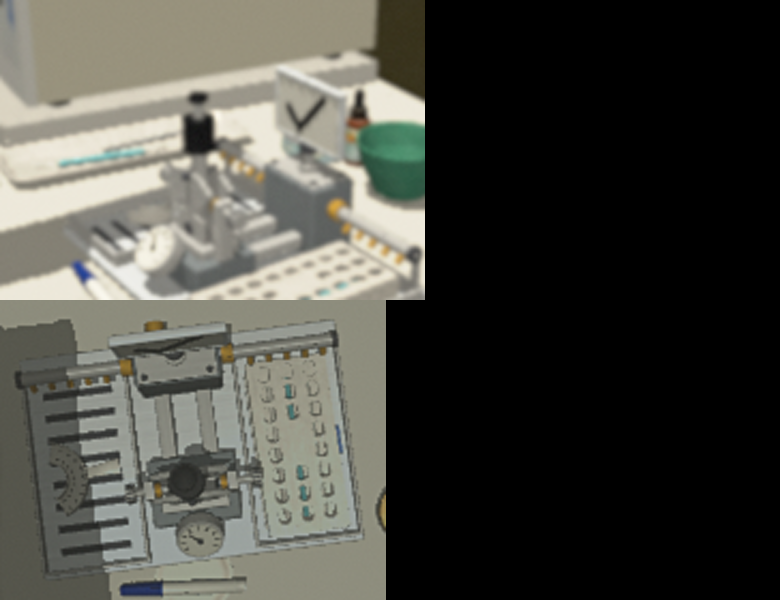

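The tick now faces front, square with the station (tag at (310,110) in the side panel and (170,340) in the top panel). The lever is upright with its collar down, and nothing else has moved.

```bash
python3 -c "
from h import *
print(hand_in())"
```

```text
the job is handed in; nothing more can be done
None
```

I held the lever on the right (cassette-side) stop for about 5 s at 24–27 N lateral force, let it back upright and locked, then turned the tag tick to front; the job was handed in at about 25.5 s, and the hand-in gave no verdict.

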